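# Snug up the taper plug in the vise

## Robot

A 7-joint arm with a two-finger parallel gripper is mounted at the origin on the work surface. World frame = base frame: x ahead of the robot, y to its left, z up, the work surface at z = 0. Lengths are in m, angles in rad, forces in N, time in s.
With the tool pointing down it reaches from about 0.4 to 0.875 m from the base axis. Payload 6.5 kg.
Tool frame: the origin (TCP) lies on the centre line of the jaws, within the pads' length; the fingertips stand 25 mm ahead of it and the grasp point (between the pads) lies 6 mm ahead of it; z points along the fingers, y is the line along which they close (so a half turn about z gives the same grasp; the last joint's range is limited). The gripper opens to 85 mm and grips with 20 to 120 N. Pads are 22 mm wide; open, the fingers measure 114 mm over their backs; the gripper's body (76 mm by 85 mm) begins 54 mm behind the grasp point. The pads swing forward as they close: fully open they stand 13 mm farther back than shut.
Start: joints at [1.258, 0.536, -0.004, 1.538, 0.003, 1.067, -0.071], TCP at [0.159, -0.63, 0.218] pointing down, gripper open.
Joint ranges: [-2.7, 2.7], [-0.37, 2.16], [-1.27, 1.26], [0.24, 2.4], [-1.31, 4.45], [0.19, 1.91], [-2.76, 2.76]. Speed limits (rad/s): [2.39, 2.39, 3.14, 3.14, 3.14, 3.14, 3.14].

## Interface

Orientations are given as a unit quaternion [x, y, z, w].
In Python, from station import ctrl gives the robot as it stands. The module is installed in compiled form; this text tells all that it offers.
- The arm moves only by the shell command python3 -m crank 'ROWS' [OPENING] [FORCE]. ROWS is JSON, a list of rows, each an object of numbers: "tx", "ty", "tz": the shift along the tool's x, y, z scaled (see below); "wx", "wy", "wz": the turn, a rotation vector about the tool's x, y, z scaled (see below). In form: [{"tx": .., "ty": .., "tz": .., "wx": .., "wy": .., "wz": ..}, ...]. A call has exactly 5 rows; each row shifts and turns the commanded pose from where the row before left it, along the tool's axes as they then stand; what a row does not reach is not made up. The controller multiplies each number of a shift by 3 cm and each number of a turn by 0.15 rad. A row lasts 1/10 s, in which the tool goes at most 50 mm and 8.59 degrees, less where a joint would pass 70% of its speed; a pose out of reach is approached as far as the arm can. A call with a number of a shift or a turn outside -1 to 1 is refused whole. A call with a gripper value outside its range is refused whole. OPENING is the opening, from 0 (shut) to 1 (fully open), set as the call begins (- or left out, the last holds). The fingers move at their own pace and stop on an object; FORCE is the grip in N (left out, the last holds). Time passes only in rows, so rows that do not move let the fingers close, or fill a call up. It gives the time, the measured TCP pose, the force, the opening and the grip force at its end, in the units of the state.
- ctrl.read_state(): the state, without advancing time (a new reading comes with each control period).
- ctrl.get_image(name): name is "scene" or "top" or "wrist"; returns a dict with "frame" (420x560x3 uint8, red, green, blue), "intrinsics" (3x3 intrinsics, pixels), "world_from_camera" (4x4, takes a point from camera to world coordinates); the wrist camera has in their place "tool_from_camera" (4x4, takes a point from camera to tool coordinates, whose origin is the TCP and whose axes are the flange's). Camera axes: x right, y down, z forward; pixel columns grow to the right and rows downward; lengths in m; the calibration is good to about 2 mm. A picture is of the moment at which its call begins: read the wrist's pose just before it. There is no depth.
- ctrl.sign_off(): hands the job in; it is judged then, once.
The state is a dict: "time_s": time; "joint_pos": joint angles; "qd": joint speeds; "tau": joint torques, N m; "position": TCP position; "tcp_rot": TCP orientation; "ft_force": force on the tool from outside, world axes, zero at the start; "torque": the same for the moment, N m; "opening": finger opening in m; "gripper_force": force on a finger pad.
Only numpy, scipy, OpenCV 4.12 (cv2) and the standard library are available. Lean on these libraries where they do the work, as an engineer would, in place of code of your own. Each camera call takes 0.05 s, during which the arm holds its last target. There are 200 camera calls.

## Task

Set the red T-key over the square head of the copper-coloured taper plug in the brass pipe tee that the vise holds, and tighten the plug clockwise (seen from above) until it goes properly snug, feeling for it, without forcing it beyond that or the tee will crack. Leave the key standing upright, fully down on the plug, let go of it, and leave the key blank, file, wooden tag and pencil cup where they are.

Things in the scene. Friction and masses are not known exactly. Their poses are not given: they have to be found in the camera images.
- key_bar (a point): Centre of the T-key's red cross bar: 80 mm long (x axis), 10 mm wide (y), 14 mm high (z up), 83 mm above the socket mouth. Below it a steel shank, 9 mm in diameter and 54 mm long, then the dark socket block, 28 x 28 mm and 22 mm high. The loose key weighs about 0.2 kg and starts standing upright on its socket on the shelf.
- key_socket (a point): Centre of the mouth of the T-key's socket, the underside of the key; same axes as key_bar. The hole is a square of 16.2 mm with sides along x and y, 14 mm deep, with a small chamfer at the mouth. So the key turns about 0.17 rad either way on the plug's head before it drives it.
- plug_head (a point): Centre of the top face of the copper-coloured plug's square head, about 115 mm above the shelf. The head is 14 mm square (sides along x and y; alike every quarter turn), 16 mm high, z up, with 5 mm of taper under it. With the key fully down, key_socket lies 14 mm below this point and key_bar 69 mm above. The plug turns about this z axis and stays at this height.
- tee_rim (a point): Centre of the tee's round top rim, 35 mm in diameter, 94 mm above the shelf; the plug is started in its thread. Clockwise from above it turns easily (0.02 N m) for 0.4 to 2.4 rad, different each time and not visible; then the taper bites: torque steps to 0.22 N m and rises 0.35 N m per further rad. It stays as left. Snug is about 0.27 to 0.35 N m; over 0.395 N m cracks the tee.
- squeeze (a joint): How far the tapered plug has spread the tee's brass rim, in m: 0 while the plug runs freely, then 0.0001 m per rad of plug turn after it bites. Snug is 0.000005 to 0.00005, more cracks the tee. Far too small to be seen or measured (the reading is only noise): go by the turning moment felt.
- vise: Small blue cast-iron vise bolted to the shelf, base plate 105 x 74 mm; its origin is the underside's centre, straight below the plug's axis. Jaws reach 70 mm high; its screw and small T-handle stick out to -x, 95 mm from the origin, at 46 mm height. The tee lies in the jaws along y, 80 mm long, its top rim with the plug 94 mm above the shelf. Fixed; does not move.
- blank: Half-cut brass key blank, 55 x 24 mm, 4 mm thick, lying flat; origin under its middle, bow towards -x. Leave it alone.
- file: Steel file with a wooden handle, 180 mm long, 18 mm thick, lying along its x axis, handle to -x; origin on its underside, about the middle. Leave it alone.
- tag: Wooden key rack tag, 60 x 30 x 6 mm, lying flat; origin under its centre. Leave it alone.
- cup: Tin pencil cup, 72 mm in diameter, 90 mm high, pencils up to 130 mm; origin under its centre. Leave it alone.
- key: The T-key as a whole; its origin and axes are those of key_socket.
Mind the look-alikes: they are no part of the job. Of the things that look like the key, the larger one is meant. There is more than one size of the vise; the one meant has the size given above.

How it is judged:
By the outcome, as a careful person would: the job done as asked, in the order asked, and still so for the second after the job is handed in, with the robot touching nothing.
It also fails if it takes over 72 s, if anything falls off the work surface, if the arm or the gripper's body presses on something with over 40 N, if the wrist force passes 120 N, or if a joint passes its speed limit or range.

## Working session

There is one attempt and no reset: what is moved stays moved. The work goes in short steps, Python scripts to look and compute and a shell command to move; the robot and the scene stay as the last step left them, time stands still between calls to the robot, and variables do not carry over. Pictures are saved under pics/ and viewed, at most 10 in all, crops included, and the job is handed in when it is done.

```bash
mkdir -p pics
cat > h.py <<'E'
import numpy as np, cv2
from station import ctrl
from scipy.spatial.transform import Rotation as R
def snap(n,f):
    s=ctrl.read_state(); d=ctrl.get_image(n)
    K=np.array(d["intrinsics"])
    if n=="wrist":
        T=np.eye(4);T[:3,:3]=R.from_quat(s["tcp_rot"]).as_matrix();T[:3,3]=s["position"]
        W=T@np.array(d["tool_from_camera"])
    else: W=np.array(d["world_from_camera"])
    np.savez("pics/"+f+".npz",K=K,W=W,im=d["frame"])
    cv2.imwrite("pics/"+f+".png",d["frame"][:,:,::-1]); return d["frame"],K,W
def load(f):
    z=np.load("pics/"+f+".npz"); return z["im"],z["K"],z["W"]
def ray(K,W,u,v):
    r=W[:3,:3]@np.linalg.solve(K,[u,v,1.]); return W[:3,3],r/np.linalg.norm(r)
def onz(K,W,u,v,z):
    o,r=ray(K,W,u,v); return o+r*(z-o[2])/r[2]
def proj(K,W,p):
    c=np.linalg.inv(W)@np.append(p,1); q=K@c[:3]; return q[:2]/q[2]
E
python3 - <<'E'
from h import *
a=snap("scene","s0")[0];b=snap("top","t0")[0]
for n in("s0","t0"):
    im,K,W=load(n);print(n,W[:3,3].round(3),K[0,0])
s=ctrl.read_state();print({k:np.round(v,3).tolist() for k,v in s.items()})
E
```

```text
s0 [1.003 0.339 0.945] 528.8968541263451
t0 [ 0.43  -0.024  1.116] 501.08912856148055
{'time_s': 0.1, 'joint_pos': [1.258, 0.537, -0.004, 1.539, 0.003, 1.067, -0.071], 'qd': [-0.0, -0.002, -0.0, -0.002, -0.0, 0.001, -0.004], 'tau': [0.005, -58.456, 1.053, -25.977, 0.013, 0.005, -0.0], 'position': [0.159, -0.63, 0.217], 'tcp_rot': [0.992, 0.123, -0.0, -0.001], 'ft_force': [0.158, -0.013, 0.317], 'torque': [0.037, 0.011, -0.053], 'gripper_force': 0.0, 'opening': 0.085}
```

View pics/s0.png

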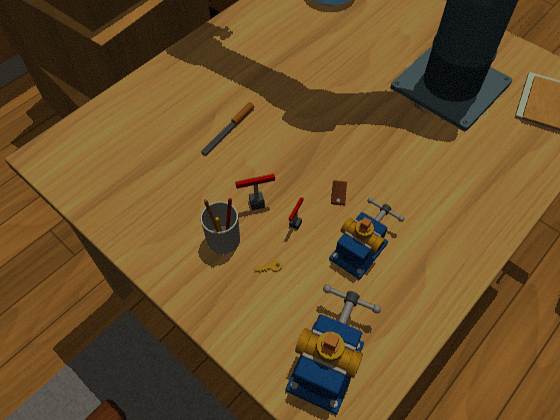

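View pics/t0.png

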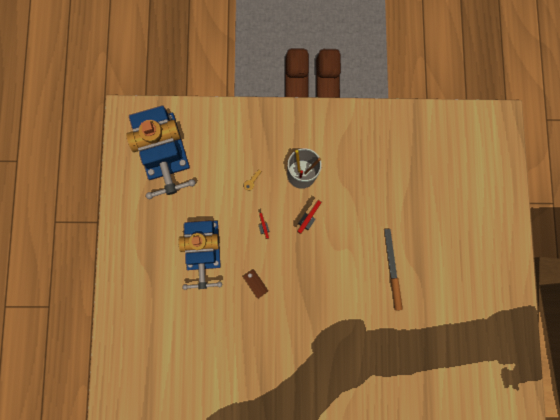

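Candidates in the top view:
- Keys: the large one at (310,216), with a bar of about 36 px ≈ 75–80 mm, and a small one at (264,224). The large one is meant.
- Vises: (200,243), with a base of about 33×50 px ≈ 74×105 mm, and a bigger one at (158,145). The smaller fits.

I'll measure both next and confirm with a crop.

Run:
```python
from h import *
def comps(m,mn):
    n,l,st,c=cv2.connectedComponentsWithStats(m.astype(np.uint8));return [(i,st[i],c[i],l==i) for i in range(1,n) if st[i][4]>=mn]
P={}
for n in("s0","t0"):
    im,K,W=load(n); hsv=cv2.cvtColor(im,cv2.COLOR_RGB2HSV).astype(int);H,S,V=hsv[...,0],hsv[...,1],hsv[...,2]
    red=((H<5)|(H>174))&(S>190)&(V>90)
    blue=(H>100)&(H<125)&(S>130)&(V>40)
    cop=(H>=3)&(H<14)&(S>120)&(V>130)
    for nm,m,k in(("red",red,20),("blue",blue,300),("cop",cop,12)):
        for i,st,c,mm in comps(m,k):
            q=np.argwhere(mm)[:,::-1].astype(np.float32); (cx,cy),(w,h),a=cv2.minAreaRect(q)
            z={"red":.083,"blue":.03,"cop":.115}[nm]
            print(n,nm,st[4],"rect c",round(cx,1),round(cy,1),"wh",round(w,1),round(h,1),round(a,1),"world",onz(K,W,cx,cy,z).round(3))
im,K,W=load("t0")
crop=im[100:300,120:330];cv2.imwrite("pics/c0.png",cv2.resize(crop,None,fx=2.9,fy=2.9,interpolation=2)[:,:,::-1])
```

```text
s0 red 112 rect c 254.8 179.2 wh 3.0 38.8 78.1 world [ 0.576 -0.118  0.083]
s0 red 67 rect c 295.7 208.1 wh 2.7 23.8 29.7 world [ 0.573 -0.012  0.083]
s0 blue 617 rect c 357.6 249.0 wh 41.6 45.7 32.5 world [0.537 0.12  0.03 ]
s0 blue 700 rect c 339.4 331.8 wh 53.2 18.6 23.6 world [0.692 0.198 0.03 ]
s0 blue 1415 rect c 318.5 384.1 wh 56.9 38.2 24.4 world [0.788 0.23  0.03 ]
s0 cop 43 rect c 261.2 176.8 wh 3.2 24.7 77.2 world [ 0.579 -0.096  0.115]
s0 cop 18 rect c 241.7 180.6 wh 2.8 11.1 71.6 world [ 0.611 -0.117  0.115]
s0 cop 34 rect c 365.9 221.2 wh 7.2 5.8 26.6 world [0.524 0.116 0.115]
t0 red 143 rect c 308.9 216.4 wh 4.2 36.9 33.7 world [ 0.579 -0.116  0.083]
t0 red 63 rect c 263.5 225.1 wh 25.3 2.6 74.1 world [ 0.56  -0.022  0.083]
t0 blue 396 rect c 148.4 116.8 wh 12.9 36.3 74.1 world [0.81  0.238 0.03 ]
t0 blue 967 rect c 163.9 159.3 wh 29.6 42.9 73.6 world [0.713 0.2   0.03 ]
t0 blue 443 rect c 202.4 259.8 wh 16.8 33.0 84.3 world [0.491 0.11  0.03 ]
t0 cop 122 rect c 148.3 127.7 wh 15.3 13.4 81.9 world [0.757 0.217 0.115]
t0 cop 44 rect c 315.0 207.5 wh 5.2 16.9 34.7 world [ 0.593 -0.126  0.115]
t0 cop 18 rect c 261.5 217.5 wh 10.1 3.2 71.6 world [ 0.572 -0.017  0.115]
t0 cop 62 rect c 196.5 241.0 wh 8.0 9.0 90.0 world [0.523 0.112 0.115]
t0 cop 132 rect c 397.1 293.9 wh 30.4 4.6 82.9 world [ 0.42  -0.288  0.115]
```

View pics/c0.png

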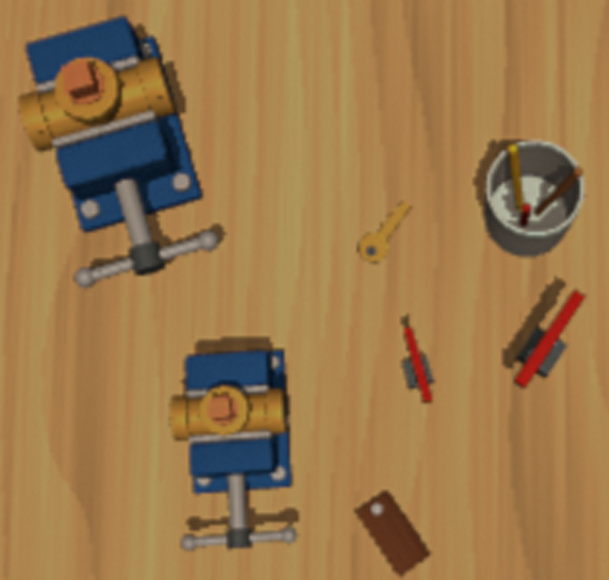

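Confirmed: the large key is at crop (550,340), i.e. (0.579,-0.117). The small vise is at crop (222,408), with its plug at about (0.523,0.113). I'm moving above the key.

```bash
R='[{"tx":0.89,"ty":-0.66,"tz":-0.08},{"tx":0.89,"ty":-0.66,"tz":-0.08},{"tx":0.89,"ty":-0.66,"tz":-0.08},{"tx":0.89,"ty":-0.66,"tz":-0.08},{"tx":0.89,"ty":-0.66,"tz":-0.08}]' >/dev/null
python3 -m crank '[{"tx":0.89,"ty":-0.66,"tz":-0.08},{"tx":0.89,"ty":-0.66,"tz":-0.08},{"tx":0.89,"ty":-0.66,"tz":-0.08},{"tx":0.89,"ty":-0.66,"tz":-0.08},{"tx":0.89,"ty":-0.66,"tz":-0.08}]' 0.5 40
python3 -m crank '[{"tx":0.89,"ty":-0.66,"tz":-0.08},{"tx":0.89,"ty":-0.66,"tz":-0.08},{"tx":0.89,"ty":-0.66,"tz":-0.08},{"tx":0.89,"ty":-0.66,"tz":-0.08},{"tx":0.89,"ty":-0.66,"tz":-0.08}]'
python3 -m crank '[{"tx":0.89,"ty":-0.66,"tz":-0.08},{"tx":0.89,"ty":-0.66,"tz":-0.08},{"tx":0.89,"ty":-0.66,"tz":-0.08},{"tx":0.89,"ty":-0.66,"tz":-0.08},{"tx":0.89,"ty":-0.66,"tz":-0.08}]'
python3 -c "
from h import *
print(np.round(ctrl.read_state()['joint_pos'],2))"
```

```text
[ 1.26  0.54 -0.    1.54  0.    1.07 -0.07]validation failed for argument at $[0]...
validation failed for argument at $[0]...
validation failed for argument at $[0]...
```

```bash
python3 -m crank '[{"tx":0.89,"ty":-0.66,"tz":-0.08,"wx":0,"wy":0,"wz":0},{"tx":0.89,"ty":-0.66,"tz":-0.08,"wx":0,"wy":0,"wz":0},{"tx":0.89,"ty":-0.66,"tz":-0.08,"wx":0,"wy":0,"wz":0},{"tx":0.89,"ty":-0.66,"tz":-0.08,"wx":0,"wy":0,"wz":0},{"tx":0.89,"ty":-0.66,"tz":-0.08,"wx":0,"wy":0,"wz":0}]' 0.5 40
python3 -c "
from h import *
print(np.round(ctrl.read_state()['joint_pos'],2))"
```

```text
time_s: 0.6
position: [0.2646, -0.5003, 0.2293]
tcp_rot: [0.992, 0.123, -0.0, -0.0]
ft_force: [0.0, 0.7, 0.1]
opening: 0.0429
gripper_force: 0.0
[ 1.04  0.38 -0.05  1.75  0.02  1.01 -0.34]
```

```bash
python3 -m crank '[{"tx":0.89,"ty":-0.66,"tz":-0.08,"wx":0,"wy":0,"wz":0},{"tx":0.89,"ty":-0.66,"tz":-0.08,"wx":0,"wy":0,"wz":0},{"tx":0.89,"ty":-0.66,"tz":-0.08,"wx":0,"wy":0,"wz":0},{"tx":0.89,"ty":-0.66,"tz":-0.08,"wx":0,"wy":0,"wz":0},{"tx":0.89,"ty":-0.66,"tz":-0.08,"wx":0,"wy":0,"wz":0}]' >/dev/null
python3 -m crank '[{"tx":0.89,"ty":-0.66,"tz":-0.08,"wx":0,"wy":0,"wz":0},{"tx":0.89,"ty":-0.66,"tz":-0.08,"wx":0,"wy":0,"wz":0},{"tx":0.89,"ty":-0.66,"tz":-0.08,"wx":0,"wy":0,"wz":0},{"tx":0.89,"ty":-0.66,"tz":-0.08,"wx":0,"wy":0,"wz":0},{"tx":0.89,"ty":-0.66,"tz":-0.08,"wx":0,"wy":0,"wz":0}]' >/dev/null
python3 -m crank '[{"tx":0.89,"ty":-0.66,"tz":0,"wx":0,"wy":0,"wz":0},{"tx":0.89,"ty":-0.66,"tz":0,"wx":0,"wy":0,"wz":0},{"tx":0.89,"ty":-0.66,"tz":0,"wx":0,"wy":0,"wz":0},{"tx":0.89,"ty":-0.66,"tz":0,"wx":0,"wy":0,"wz":0},{"tx":0.89,"ty":-0.66,"tz":0,"wx":0,"wy":0,"wz":0}]'
python3 -m crank '[{"tx":0,"ty":0,"tz":0,"wx":0,"wy":0,"wz":-1},{"tx":0,"ty":0,"tz":0,"wx":0,"wy":0,"wz":-1},{"tx":0,"ty":0,"tz":0,"wx":0,"wy":0,"wz":-1},{"tx":0,"ty":0,"tz":0,"wx":0,"wy":0,"wz":-1},{"tx":0,"ty":0,"tz":0,"wx":0,"wy":0,"wz":-1}]' >/dev/null
python3 -m crank '[{"tx":0,"ty":0,"tz":0,"wx":0,"wy":0,"wz":-1},{"tx":0,"ty":0,"tz":0,"wx":0,"wy":0,"wz":-1},{"tx":0,"ty":0,"tz":0,"wx":0,"wy":0,"wz":-1},{"tx":0,"ty":0,"tz":0,"wx":0,"wy":0,"wz":-1},{"tx":0,"ty":0,"tz":0,"wx":0,"wy":0,"wz":-1}]' >/dev/null
python3 -m crank '[{"tx":0,"ty":0,"tz":0,"wx":0,"wy":0,"wz":-1},{"tx":0,"ty":0,"tz":0,"wx":0,"wy":0,"wz":-1},{"tx":0,"ty":0,"tz":0,"wx":0,"wy":0,"wz":-1},{"tx":0,"ty":0,"tz":0,"wx":0,"wy":0,"wz":-1},{"tx":0,"ty":0,"tz":0,"wx":0,"wy":0,"wz":-1}]'
cat >> h.py <<'E'
def pose():
    s=ctrl.read_state(); M=R.from_quat(s["tcp_rot"]).as_matrix()
    return np.array(s["position"]),M,np.arctan2(M[1,0],M[0,0])
def rows(target):  # tool-frame shift in row units
    p,M,y=pose(); return (M.T@(np.array(target)-p)/0.03).round(2)
def redbar(im,K,W,z):
    h=cv2.cvtColor(im,cv2.COLOR_RGB2HSV).astype(int)
    m=(((h[...,0]<6)|(h[...,0]>174))&(h[...,1]>170)&(h[...,2]>60)).astype(np.uint8)
    n,l,st,c=cv2.connectedComponentsWithStats(m); i=1+st[1:,4].argmax()
    b=cv2.boxPoints(cv2.minAreaRect(np.argwhere(l==i)[:,::-1].astype(np.float32)))
    w=np.array([onz(K,W,u,v,z) for u,v in b]); return b,w
E
python3 - <<'E'
from h import *
im,K,W=snap("wrist","w1");b,w=redbar(im,K,W,.09)
print(pose()[0],pose()[2],np.round(ctrl.read_state()['joint_pos'],2));print(b.round(),w.round(4),w.mean(0))
for i in(0,1):
    e=w[i+1]-w[i];print(np.linalg.norm(e),np.arctan2(e[1],e[0]))
E
```

```text
time_s: 2.1
position: [0.5803, -0.1147, 0.2532]
tcp_rot: [0.992, 0.123, -0.0, -0.0]
ft_force: [0.0, -0.7, -0.0]
opening: 0.0426
gripper_force: 0.0
time_s: 3.6
position: [0.5795, -0.116, 0.2531]
tcp_rot: [0.314, 0.949, -0.0, -0.0]
ft_force: [-0.5, 0.2, -0.1]
opening: 0.0428
gripper_force: 0.0
[ 0.57946412 -0.11611959  0.25305921] 2.5098305726143613 [ 0.64  0.5  -0.72  1.63  0.35  1.15  0.77]
[[323. 108.]
 [326. 104.]
 [364. 136.]
 [361. 139.]] [[ 0.536  -0.0329  0.09  ]
 [ 0.5349 -0.0284  0.09  ]
 [ 0.5824 -0.0147  0.09  ]
 [ 0.5837 -0.0192  0.09  ]] [ 0.55925075 -0.0238103   0.09      ]
0.0045321381966608254 1.8042509709245387
0.049410883013276674 0.2812492629645723
```

View pics/w1.png

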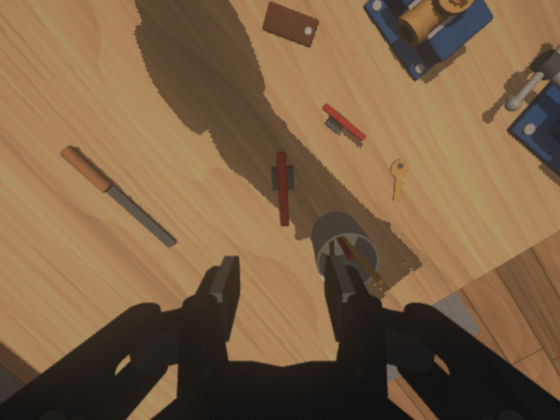

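The wrist view shows the big key's bar at (283,152)–(285,225), in shadow, the cup at (345,250), and the small key at (344,122), which is not ours. I'm measuring the big bar.

Run:
```python
from h import *
im,K,W=load("w1")
h=cv2.cvtColor(im,cv2.COLOR_RGB2HSV).astype(int)
m=(((h[...,0]<6)|(h[...,0]>174))&(h[...,1]>150)&(h[...,2]>35))
m[:,:262]=0;m[:,300:]=0;m[:140]=0;m[235:]=0
q=np.argwhere(m)[:,::-1].astype(np.float32)
b=cv2.boxPoints(cv2.minAreaRect(q));w=np.array([onz(K,W,u,v,.09) for u,v in b])
print(m.sum(),b.round(),w.round(4),"c",w.mean(0))
for i in(0,1):
    e=w[i+1]-w[i];print(np.linalg.norm(e),np.arctan2(e[1],e[0]))
print("proj of plug",proj(K,W,[.523,.113,.115]), "cam",W[:3,3])
```

```text
236 [[277. 154.]
 [284. 154.]
 [286. 201.]
 [280. 201.]] [[ 0.5449 -0.096   0.09  ]
 [ 0.5487 -0.0902  0.09  ]
 [ 0.5903 -0.1178  0.09  ]
 [ 0.5863 -0.1238  0.09  ]] c [ 0.5675356  -0.10694181  0.09      ]
0.0069100887642567655 0.981987888185131
0.04989020263735116 -0.5857473394564187
proj of plug [466.1740558  -19.35870224] cam [ 0.5206041  -0.07144371  0.41068012]
```

Run:
```python
from h import *
im,K,W=load("w1")
f=im.astype(int);m=(f[...,0]>2.2*f[...,1])&(f[...,0]>2.0*f[...,2])&(f[...,0]>25)
m[:,:262]=0;m[:,300:]=0;m[:140]=0;m[235:]=0
q=np.argwhere(m)[:,::-1].astype(np.float32)
b=cv2.boxPoints(cv2.minAreaRect(q))
for z in(.083,.09):
  w=np.array([onz(K,W,u,v,z) for u,v in b])
  print(m.sum(),b.round(1).tolist(),"c",w.mean(0).round(4))
  for i in(0,1):
    e=w[i+1]-w[i];print(np.linalg.norm(e),np.arctan2(e[1],e[0]))
c=w.mean(0);print(rows([c[0],c[1],.25]))
```

```text
2 [[282.0, 161.0], [282.0, 161.0], [280.0, 163.0], [280.0, 163.0]] c [ 0.5544 -0.0982  0.083 ]
0.0 0.0
0.0029790956340804897 -1.426387630906309
2 [[282.0, 161.0], [282.0, 161.0], [280.0, 163.0], [280.0, 163.0]] c [ 0.5537 -0.0977  0.09  ]
0.0 0.0
0.0029154553079033282 -1.4263876309063328
[ 1.06 -0.01  0.1 ]
```

Run:
```python
from h import *
im,K,W=load("w1")
print(im[185:187,276:292].tolist()[0]); print(im[215,276:292].tolist())
h=cv2.cvtColor(im,cv2.COLOR_RGB2HSV).astype(int)
f=im.astype(int)
m=((h[...,0]<4)|(h[...,0]>170))&(h[...,1]>150)
m[:,:262]=0;m[:,300:]=0;m[:140]=0;m[235:]=0
q=np.argwhere(cv2.morphologyEx(m.astype(np.uint8),cv2.MORPH_OPEN,np.ones((3,3))))[:,::-1].astype(np.float32)
b=cv2.boxPoints(cv2.minAreaRect(q));w=np.array([onz(K,W,u,v,.088) for u,v in b])
print(len(q),b.round(1).tolist(),"c",w.mean(0).round(4))
for i in(0,1):
    e=w[i+1]-w[i];print(np.linalg.norm(e),np.arctan2(e[1],e[0]))
for u,v in((281.5,152.5),(285,225.5)):print(onz(K,W,u,v,.088))
```

```text
[[64, 56, 46], [65, 52, 42], [78, 45, 35], [89, 44, 33], [91, 43, 33], [92, 44, 35], [92, 43, 33], [92, 43, 33], [91, 43, 33], [90, 43, 33], [85, 43, 33], [71, 48, 39], [63, 53, 44], [63, 55, 47], [63, 55, 46], [63, 55, 46]]
[[172, 135, 92], [172, 133, 91], [168, 128, 88], [137, 100, 69], [103, 65, 47], [94, 49, 36], [95, 48, 36], [94, 47, 35], [94, 47, 35], [94, 47, 35], [95, 47, 36], [90, 46, 34], [88, 54, 39], [98, 72, 50], [102, 78, 54], [102, 77, 54]]
0 [[0.0, 0.0], [0.0, 0.0], [0.0, 0.0], [0.0, 0.0]] c [ 0.2857 -0.2149  0.088 ]
0.0 0.0
0.0 0.0
[ 0.54640434 -0.0916147   0.088     ]
[ 0.61257786 -0.13592602  0.088     ]
```

```bash
python3 -m crank '[{"tx":0,"ty":0.05,"tz":0.7,"wx":0,"wy":0,"wz":-0.27},{"tx":0,"ty":0,"tz":0.8,"wx":0,"wy":0,"wz":0},{"tx":0,"ty":0,"tz":0.8,"wx":0,"wy":0,"wz":0},{"tx":0,"ty":0,"tz":0.8,"wx":0,"wy":0,"wz":0},{"tx":0,"ty":0,"tz":0.8,"wx":0,"wy":0,"wz":0}]'
python3 -m crank '[{"tx":0,"ty":0,"tz":0.6,"wx":0,"wy":0,"wz":0},{"tx":0,"ty":0,"tz":0.5,"wx":0,"wy":0,"wz":0},{"tx":0,"ty":0,"tz":0.35,"wx":0,"wy":0,"wz":0},{"tx":0,"ty":0,"tz":0,"wx":0,"wy":0,"wz":0},{"tx":0,"ty":0,"tz":0,"wx":0,"wy":0,"wz":0}]'
python3 - <<'E'
from h import *
snap("wrist","w2")
E
```

```text
time_s: 4.15
position: [0.5804, -0.1148, 0.1353]
tcp_rot: [0.299, 0.954, -0.0, -0.0]
ft_force: [0.1, -0.5, -0.4]
opening: 0.0427
gripper_force: 0.0
time_s: 4.65
position: [0.5811, -0.1146, 0.0935]
tcp_rot: [0.298, 0.955, 0.0, 0.0]
ft_force: [-0.2, 1.4, 0.1]
opening: 0.0425
gripper_force: 0.0
```

View pics/w2.png

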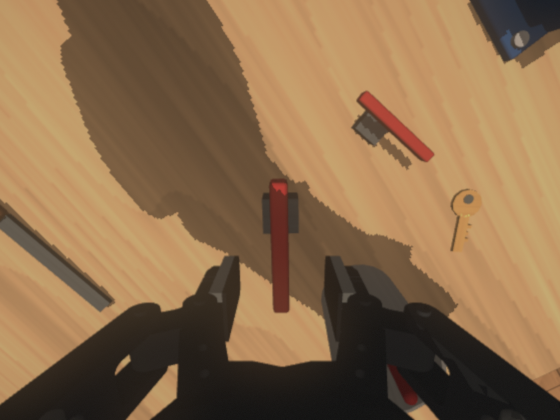

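Run:
```python
from h import *
im,K,W=load("w2")
p,M,y=pose();print(y)
for z in(.0,.006,.025):print(z,proj(K,W,p+M[:,2]*z))
for u,v in((278.5,182),(281,311)):print(onz(K,W,u,v,.090))
```

```text
2.5369081808140574
0.0 [281.32262612 258.35029348]
0.006 [281.35333981 253.85426707]
0.025 [281.43871675 241.3563557 ]
[ 0.54577285 -0.09176993  0.09      ]
[ 0.61138609 -0.13554301  0.09      ]
```

```bash
python3 -m crank '[{"tx":0.09,"ty":0,"tz":0.15,"wx":0,"wy":0,"wz":-0.1},{"tx":0,"ty":0,"tz":0,"wx":0,"wy":0,"wz":0},{"tx":0,"ty":0,"tz":0,"wx":0,"wy":0,"wz":0},{"tx":0,"ty":0,"tz":0,"wx":0,"wy":0,"wz":0},{"tx":0,"ty":0,"tz":0,"wx":0,"wy":0,"wz":0}]'
python3 -m crank '[{"tx":0,"ty":0,"tz":0,"wx":0,"wy":0,"wz":0},{"tx":0,"ty":0,"tz":0,"wx":0,"wy":0,"wz":0},{"tx":0,"ty":0,"tz":0,"wx":0,"wy":0,"wz":0},{"tx":0,"ty":0,"tz":0,"wx":0,"wy":0,"wz":0},{"tx":0,"ty":0,"tz":0,"wx":0,"wy":0,"wz":0}]' 0 60
python3 -m crank '[{"tx":0,"ty":0,"tz":0,"wx":0,"wy":0,"wz":0},{"tx":0,"ty":0,"tz":0,"wx":0,"wy":0,"wz":0},{"tx":0,"ty":0,"tz":0,"wx":0,"wy":0,"wz":0},{"tx":0,"ty":0,"tz":0,"wx":0,"wy":0,"wz":0},{"tx":0,"ty":0,"tz":0,"wx":0,"wy":0,"wz":0}]'
python3 -c "
from h import *
print(pose()[2],ctrl.read_state())"
```

```text
time_s: 5.2
position: [0.5786, -0.1131, 0.0887]
tcp_rot: [0.29, 0.957, 0.0, 0.0]
ft_force: [0.4, -0.0, 0.8]
opening: 0.0424
gripper_force: 0.0
time_s: 5.7
position: [0.5785, -0.1131, 0.0886]
tcp_rot: [0.29, 0.957, -0.0, -0.0]
ft_force: [-0.4, -0.0, 0.3]
opening: 0.0002
gripper_force: 0.0
time_s: 6.2
position: [0.5785, -0.1131, 0.0886]
tcp_rot: [0.29, 0.957, -0.0, 0.0]
ft_force: [-0.6, 0.1, -1.1]
opening: 0.0001
gripper_force: 0.0
2.55235396458658 {'time_s': 6.2, 'joint_pos': array([ 0.56999835,  0.69063239, -0.63031122,  1.76615663,  0.51970639,
        0.85734774,  0.68094543]), 'qd': array([-2.66751868e-06, -2.45846932e-04,  1.14968842e-03, -1.04951760e-03,
       -5.11955871e-04, -1.06456621e-03, -1.57374336e-03]), 'tau': array([ 1.31268162e-04, -5.57830417e+01, -9.79093462e+00, -1.94394797e+01,
        1.05161130e-02,  1.66231344e-03, -1.97758260e-05]), 'position': array([ 0.57852849, -0.11311557,  0.08859173]), 'tcp_rot': array([ 2.90375617e-01,  9.56912744e-01, -2.36294038e-05,  1.22122395e-06]), 'ft_force': array([-0.61870449,  0.08849677, -1.14227116]), 'torque': array([ 0.02292726, -0.01492323, -0.01434707]), 'gripper_force': 0.0, 'opening': 9.866975070557096e-05}
```

The fingers closed on nothing, so I need another look.

Run:
```python
from h import *
a=snap("wrist","w3")[0];b=snap("scene","s3")[0]
c=np.hstack([a[100:400,150:430],cv2.resize(b[130:270,180:360],(386,300))])
cv2.imwrite("pics/c3.png",c[:,:,::-1])
```

```text
(no output)
```

View pics/c3.png

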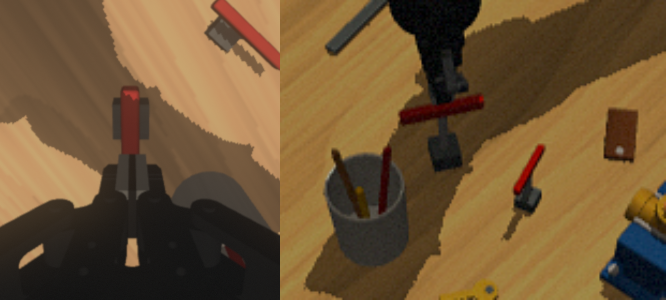

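Run:
```python
from h import *
p,M,y=pose()
out=[]
for n,(x0,y0,x1,y1) in(("s3",(215,130,305,220)),("w3",(220,180,340,300))):
    im,K,W=load(n);f=400/(x1-x0)
    c=cv2.resize(im[y0:y1,x0:x1],(400,400),interpolation=2)
    c=np.clip(c.astype(float)*1.6,0,255).astype(np.uint8)
    for z,col in((0,(0,255,0)),(.006,(255,255,0)),(.025,(0,255,255))):
        for dx in(-.011,.011):
            q=proj(K,W,p+M[:,2]*z+M[:,0]*dx);cv2.circle(c,tuple(int(t) for t in (q-[x0,y0])*f),3,col,-1)
    out.append(c)
cv2.imwrite("pics/c4.png",np.hstack(out)[:,:,::-1])
```

```text
(no output)
```

View pics/c4.png

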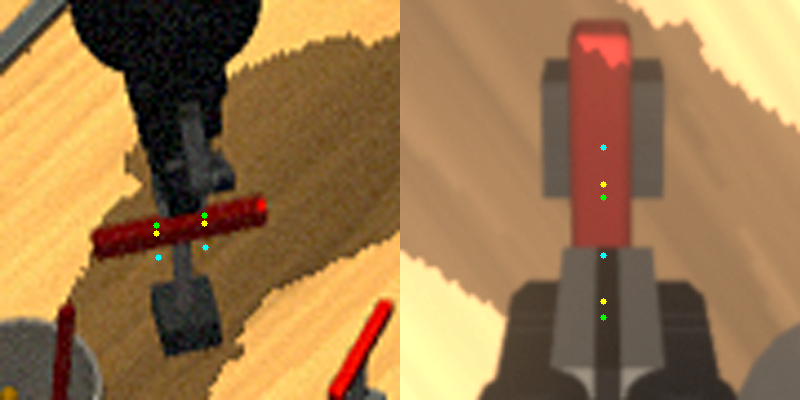

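Both views show the closed fingertips ending just above the bar, at crop (185,205) in the scene view and (600,250) in the wrist view. So the tips are about 40 mm further back than the stated TCP implies. I'll open, descend another 38 mm (safe under either geometry) and regrip.

```bash
python3 -m crank '[{"tx":0,"ty":0,"tz":0,"wx":0,"wy":0,"wz":0},{"tx":0,"ty":0,"tz":0,"wx":0,"wy":0,"wz":0},{"tx":0,"ty":0,"tz":0,"wx":0,"wy":0,"wz":0},{"tx":0,"ty":0,"tz":0,"wx":0,"wy":0,"wz":0},{"tx":0,"ty":0,"tz":0,"wx":0,"wy":0,"wz":0}]' 0.5 60 | grep open
python3 -m crank '[{"tx":0,"ty":0,"tz":0.25,"wx":0,"wy":0,"wz":0},{"tx":0,"ty":0,"tz":0.25,"wx":0,"wy":0,"wz":0},{"tx":0,"ty":0,"tz":0.25,"wx":0,"wy":0,"wz":0},{"tx":0,"ty":0,"tz":0.25,"wx":0,"wy":0,"wz":0},{"tx":0,"ty":0,"tz":0.25,"wx":0,"wy":0,"wz":0}]'
python3 - <<'E'
from h import *
a=snap("wrist","w5")[0];b=snap("scene","s5")[0]
c=np.hstack([a[130:430,140:440],cv2.resize(b[120:240,190:350],(400,300))[:290]]) if 0 else np.hstack([cv2.resize(a[100:400,140:440],(400,400)),cv2.resize(b[125:225,205:305],(400,400),interpolation=2)])
cv2.imwrite("pics/c5.png",np.clip(c*1.5,0,255)[:,:,::-1])
E
```

```text
opening: 0.0429
time_s: 7.3
position: [0.5783, -0.113, 0.0502]
tcp_rot: [0.29, 0.957, -0.0, -0.0]
ft_force: [1.1, 0.3, -0.7]
opening: 0.0427
gripper_force: 0.0[ WARN:0@2.951] global loadsave.cpp:1063 imwrite_ Unsupported depth image for selected encoder is fallbacked to CV_8U.
```

View pics/c5.png

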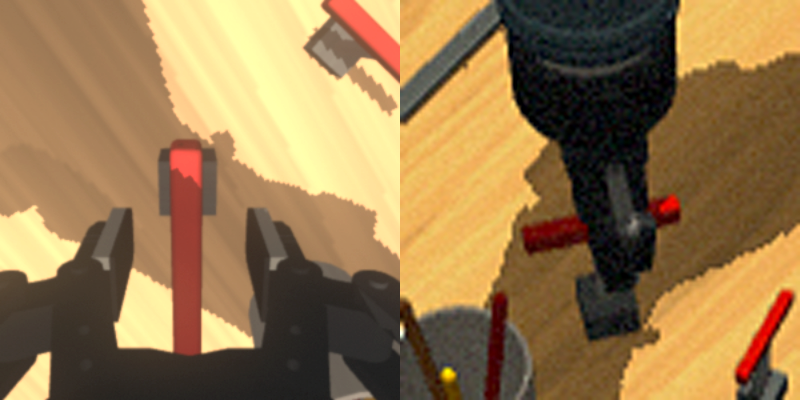

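The bar is now centred between the pads at crop x≈187, with the pads at 130 and 248. Closing.

```bash
python3 -m crank '[{"tx":0,"ty":0,"tz":0,"wx":0,"wy":0,"wz":0},{"tx":0,"ty":0,"tz":0,"wx":0,"wy":0,"wz":0},{"tx":0,"ty":0,"tz":0,"wx":0,"wy":0,"wz":0},{"tx":0,"ty":0,"tz":0,"wx":0,"wy":0,"wz":0},{"tx":0,"ty":0,"tz":0,"wx":0,"wy":0,"wz":0}]' 0 60
python3 -m crank '[{"tx":0,"ty":0,"tz":0,"wx":0,"wy":0,"wz":0},{"tx":0,"ty":0,"tz":0,"wx":0,"wy":0,"wz":0},{"tx":0,"ty":0,"tz":0,"wx":0,"wy":0,"wz":0},{"tx":0,"ty":0,"tz":0,"wx":0,"wy":0,"wz":0},{"tx":0,"ty":0,"tz":0,"wx":0,"wy":0,"wz":0}]'
```

```text
time_s: 7.9
position: [0.5788, -0.1133, 0.0515]
tcp_rot: [0.29, 0.957, -0.0, 0.0]
ft_force: [-0.4, -0.2, 3.0]
opening: 0.009
gripper_force: 59.1
time_s: 8.4
position: [0.5789, -0.1133, 0.0515]
tcp_rot: [0.29, 0.957, -0.0, 0.0]
ft_force: [-1.2, -0.2, 5.5]
opening: 0.009
gripper_force: 59.6
```

```bash
python3 -m crank '[{"tx":0,"ty":0,"tz":-0.3,"wx":0,"wy":0,"wz":0},{"tx":0,"ty":0,"tz":-0.6,"wx":0,"wy":0,"wz":0},{"tx":0,"ty":0,"tz":-1,"wx":0,"wy":0,"wz":0},{"tx":0,"ty":0,"tz":-1,"wx":0,"wy":0,"wz":0},{"tx":0,"ty":0,"tz":-1,"wx":0,"wy":0,"wz":0}]'
python3 -m crank '[{"tx":0.2,"ty":0.3,"tz":-0.7,"wx":0,"wy":0,"wz":0},{"tx":0.3,"ty":0.5,"tz":-0.5,"wx":0,"wy":0,"wz":0},{"tx":0.3,"ty":0.6,"tz":0,"wx":0,"wy":0,"wz":0},{"tx":0.4,"ty":0.7,"tz":0,"wx":0,"wy":0,"wz":0},{"tx":0.4,"ty":0.7,"tz":0,"wx":0,"wy":0,"wz":0}]'
python3 -m crank '[{"tx":0.4,"ty":0.7,"tz":0,"wx":0,"wy":0,"wz":0},{"tx":0.4,"ty":0.7,"tz":0,"wx":0,"wy":0,"wz":0},{"tx":0.3,"ty":0.6,"tz":0,"wx":0,"wy":0,"wz":0},{"tx":0.3,"ty":0.4,"tz":0,"wx":0,"wy":0,"wz":0},{"tx":0,"ty":0,"tz":0,"wx":0,"wy":0,"wz":0}]'
python3 - <<'E'
from h import *
a=snap("wrist","w6")[0];b=snap("scene","s6")[0]
im,K,W=load("w6");q=proj(K,W,[.523,.113,.115]);print(q,pose())
b=cv2.resize(b[90:240,230:430],(533,400),interpolation=2)
u,v=int(np.clip(q[0],60,500)),int(np.clip(q[1],60,360))
c=np.vstack([cv2.resize(a[v-60:v+60,u-60:u+60],(265,200),interpolation=2)*1,cv2.resize(a,(265,200))])
cv2.imwrite("pics/c6.png",np.clip(np.hstack([b,c])*1.3,0,255).astype(np.uint8)[:,:,::-1])
E
```

```text
time_s: 8.9
position: [0.5784, -0.1127, 0.1703]
tcp_rot: [0.29, 0.957, 0.0, 0.0]
ft_force: [0.0, 0.3, -1.6]
opening: 0.0087
gripper_force: 58.5
time_s: 9.4
position: [0.5848, -0.0144, 0.2046]
tcp_rot: [0.29, 0.957, 0.0, -0.0]
ft_force: [-0.3, -0.2, -1.7]
opening: 0.0085
gripper_force: 58.6
time_s: 9.9
position: [0.5895, 0.0704, 0.2045]
tcp_rot: [0.288, 0.958, 0.001, -0.0]
ft_force: [-0.5, -0.2, -2.4]
opening: 0.0086
gripper_force: 58.6
[279.71828409 112.20150627] (array([0.59010669, 0.06619865, 0.20402479]), array([[-8.31540826e-01,  5.55463393e-01, -5.22417132e-04],
       [ 5.55463638e-01,  8.31540392e-01, -8.51019841e-04],
       [-3.82994222e-05, -9.97841463e-04, -9.99999501e-01]]), np.float64(2.5526722263319446))
```

View pics/c6.png

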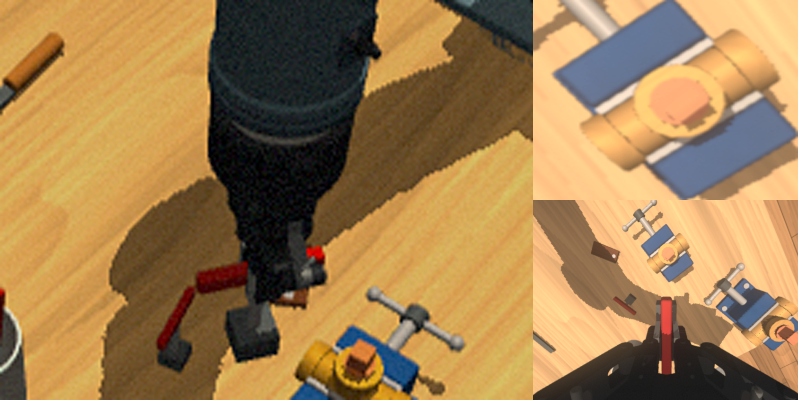

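```bash
python3 -m crank '[{"tx":0,"ty":0,"tz":0,"wx":0,"wy":0,"wz":0},{"tx":0,"ty":0,"tz":0,"wx":0,"wy":0,"wz":0},{"tx":0,"ty":0,"tz":0,"wx":0,"wy":0,"wz":0},{"tx":0,"ty":0,"tz":0,"wx":0,"wy":0,"wz":0},{"tx":0,"ty":0,"tz":0,"wx":0,"wy":0,"wz":0}]' 0 110
python3 - <<'E'
from h import *
p,M,y=pose()
im,K,W=load("s6")
for z in(-.04,-.03,-.02,-.01,0,.006,.025,.0515):print(z,proj(K,W,p+M[:,2]*z).round(1),im[tuple(proj(K,W,p+M[:,2]*z).round().astype(int)[::-1])])
im,K,W=load("w6");print(K[0,0],W[:3,3]);g=proj(K,W,p)
for z in(-.036,-.017,0,.025):print(z,[proj(K,W,p+M[:,2]*z+M[:,0]*d).round(1).tolist() for d in(-.011,.011,-.04,.04)])
# copper head
h=cv2.cvtColor(im,cv2.COLOR_RGB2HSV).astype(int);m=(h[...,0]>=3)&(h[...,0]<13)&(h[...,1]>90)&(h[...,2]>130)
m[:90]=0;m[135:]=0;m[:,:255]=0;m[:,310:]=0
for v in range(100,126):print(v,''.join('#' if m[v,u] else '.' for u in range(262,302)),end='\n')
print(im[104:118,276:286].sum(2)//3)
E
```

```text
time_s: 10.5
position: [0.5904, 0.0664, 0.2041]
tcp_rot: [0.291, 0.957, -0.0, -0.0]
ft_force: [-0.2, -0.3, -1.7]
opening: 0.0078
gripper_force: 108.0
-0.04 [327.2 188. ] [2 0 4]
-0.03 [326.8 191.6] [ 8  5 13]
-0.02 [326.3 195. ] [ 6 10 12]
-0.01 [325.9 198.4] [14 13 16]
0 [325.4 201.7] [33 33 27]
0.006 [325.2 203.7] [45 41 41]
0.025 [324.4 209.7] [43 40 38]
0.0515 [323.4 217.8] [32 32 34]
309.0367047229259 [0.52825707 0.11134773 0.36206793]
-0.036 [[274.5, 318.6], [274.5, 275.6], [274.6, 369.7], [274.4, 212.4]]
-0.017 [[275.3, 296.0], [275.3, 257.2], [275.4, 342.7], [275.3, 200.8]]
0 [[275.9, 279.8], [275.9, 244.0], [275.9, 323.1], [275.9, 192.6]]
0.025 [[276.6, 260.6], [276.6, 228.7], [276.6, 299.8], [276.7, 183.2]]
100 ...................#########............
101 .................#############..........
102 ................################........
103 ...............##################.......
104 ..............####################......
105 .............#####################......
106 ............######################......
107 ............#######################.....
108 .........
[... 699 characters left out ...]
.......
124 .................#############..........
125 ...................#########............
[[144 144 144 143 143 144 143 143 143 143]
 [144 144 144 143 143 143 143 143 143 143]
 [143 143 143 143 143 143 143 143 143 143]
 [143 143 143 143 143 143 143 143 142 143]
 [143 143 143 143 143 143 143 143 143 143]
 [143 143 143 143 143 143 143 142 142 143]
 [143 143 143 143 143 143 143 143 143 143]
 [143 143 143 143 143 143 143 143 143 143]
 [143 143 143 143 143 143 143 143 143 143]
 [143 143 143 143 143 143 143 144 143 144]
 [142 143 143 143 143 143 144 143 144 144]
 [143 143 143 143 143 143 144 143 144 144]
 [143 143 143 143 143 143 144 144 144 144]
 [142 143 143 143 143 143 144 144 144 144]]
```

Run:
```python
from h import *
im,K,W=load("w6")
for v in range(99,127):print(v,' '.join('%3d'%im[v,u,1] for u in range(270,302)))
for z in(.094,.099):print(z,onz(K,W,285.5,112.5,z),K[0])
```

```text
99 162 162 160 159 160 161 163 164 163 157 151 144 140 139 140 140 139 139 139 142 148 154 157 157 157 157 157 158 158 158 156 138
100 161 159 159 160 162 163 163 158 151 145 141 138 137 136 137 137 137 136 135 135 138 142 147 138 148 157 158 158 159 159 159 150
101 159 159 160 163 164 162 155 147 140 138 138 138 137 136 137 137 137 137 135 134 134 135 136 128 143 156 158 159 160 160 160 157
102 159 161 163 164 163 154 146 140 138 137 137 137 137 137 137 137 137 136 136 136 135 135 134 132 139 148 157 160 160 160 159 158
103 161 163 165 164 157 147 140 138 138 137 137 137 137 137 137 137 136 136 136 136 135 135 134 134 135 140 152 159 160 159 159 159
104 164 164 164 160 149 141 138 138 138 137 137 137 137 137 137 136 136 136 137 136 137 136 134 134 134 136 146 156 159 159 159 158
105 164 164 161 152 141 138 138 138 138 137 136 137 137 136 136 136 136 136 136 136 137 136 135 134 134 133 134 150 158 159 158 156
106 164 162 158 146 138 137 137 137 137 137 137 137 136 136 136 136 136 136 136 137 137 137 137 135 134 133 132 144 155 157 156 155
107 162 161 152 141 137 137 137 137 137 136 1
[... 2058 characters left out ...]
 153 155
123 162 163 161 161 160 155 147 139 134 133 131 123 118 127 132 132 130 119 100  88  85  85  86  88  91  97 122 144 152 154 155 154
124 162 162 160 160 159 159 154 135 128 132 134 132 126 129 132 127 114  98  88  85  85  86  90  92  94  96 116 143 154 156 154 147
125 160 160 159 159 158 159 157 144 127 135 138 133 131 131 131 127 104  88  85  86  87  91  93  94  93  94 105 140 153 153 148 129
126 153 158 159 159 158 157 156 154 144 149 149 133 123 121 121 121 112  99  90  90  92  94  95  95  98 102 126 147 153 149 132 103
0.094 [0.5253787  0.11699121 0.094     ] [309.03670472   0.         281.81314879]
0.099 [0.52543239 0.11688595 0.099     ] [309.03670472   0.         281.81314879]
```

Run:
```python
from h import *
im,K,W=snap("wrist","w7")
print(pose()[0],pose()[2])
g=im[...,1].astype(float); pts=[]
for v in range(110,128):
    for u in range(283,301):
        if g[v,u]>=115>g[v,u+1] and g[v,u-2]>128 and g[v,u+3]<95: pts.append([u+(g[v,u]-115)/(g[v,u]-g[v,u+1]),v])
pts=np.array(pts,np.float32);print(pts.round(1).tolist())
vx,vy,x0,y0=cv2.fitLine(pts,cv2.DIST_HUBER,0,.01,.01).ravel();print(vx,vy,x0,y0)
a=onz(K,W,x0,y0,.115);b=onz(K,W,x0+10*vx,y0+10*vy,.115);e=(b-a)[:2];e/=np.linalg.norm(e);print("yaw",np.arctan2(e[1],e[0]),np.arctan2(e[1],e[0])%(np.pi/2))
# disk centre
h=cv2.cvtColor(im,cv2.COLOR_RGB2HSV).astype(int);m=(h[...,0]>=3)&(h[...,0]<13)&(h[...,1]>90)&(h[...,2]>130)
m[:90]=0;m[140:]=0;m[:,:250]=0;m[:,320:]=0
q=np.argwhere(m)[:,::-1].astype(np.float32)
c,r=cv2.minEnclosingCircle(q);print(c,r,q.mean(0),onz(K,W,*c,.1),onz(K,W,*q.mean(0),.108))
n=np.array([-e[1],e[0]]);
d=onz(K,W,*c,.105)[:2]-a[:2];n*=np.sign(d@n);print("centre from edge: perp dist of disk centre",d@n)
```

```text
[0.59039881 0.06649064 0.20406338] 2.5521209986983937
[[298.3999938964844, 111.0], [297.3999938964844, 112.0], [296.3999938964844, 113.0], [295.3999938964844, 114.0], [294.20001220703125, 115.0], [293.20001220703125, 116.0], [292.20001220703125, 117.0], [291.20001220703125, 118.0], [290.20001220703125, 119.0], [288.70001220703125, 121.0], [290.79998779296875, 123.0], [291.3999938964844, 124.0], [299.79998779296875, 126.0], [297.8999938964844, 127.0]]
0.46577168 -0.8849049 293.97607 116.88256
yaw 2.057465816040636 0.4866694892457395
(288.5, 108.38888549804688) 13.83890151977539 [288.49908  108.459015] [0.5253548  0.11669191 0.1       ] [0.52551941 0.11639505 0.108     ]
centre from edge: perp dist of disk centre 0.006597181038416502
```

```bash
python3 -m crank '[{"tx":0,"ty":0,"tz":0,"wx":0,"wy":0,"wz":-1},{"tx":0,"ty":0,"tz":0,"wx":0,"wy":0,"wz":-1},{"tx":0,"ty":0,"tz":0,"wx":0,"wy":0,"wz":-1},{"tx":0,"ty":0,"tz":0,"wx":0,"wy":0,"wz":-1},{"tx":0,"ty":0,"tz":0,"wx":0,"wy":0,"wz":-1}]' 0 60
python3 -m crank '[{"tx":0,"ty":0,"tz":0,"wx":0,"wy":0,"wz":-0.09},{"tx":0,"ty":0,"tz":0,"wx":0,"wy":0,"wz":0},{"tx":0,"ty":0,"tz":0,"wx":0,"wy":0,"wz":0},{"tx":0,"ty":0,"tz":0,"wx":0,"wy":0,"wz":0},{"tx":0,"ty":0,"tz":0,"wx":0,"wy":0,"wz":0}]'
python3 - <<'E'
from h import *
im,K,W=snap("wrist","w8");p,M,y=pose();print(p,y,ctrl.read_state()['joint_pos'].round(2))
h=cv2.cvtColor(im,cv2.COLOR_RGB2HSV).astype(int)
f=im.astype(int);m=(f[...,0]>1.7*f[...,1])&(f[...,0]>1.7*f[...,2])&((h[...,0]<8)|(h[...,0]>172))
m[:,:262]=0;m[:,295:]=0;m[:180]=0
for v in range(196,390,4):
    u=np.flatnonzero(m[v]);print(v,(u.min(),u.max(),len(u)) if len(u) else '-',end='; ')
print();z=p[2]+.0385
print([proj(K,W,p-M[:,2]*.0385+M[:,0]*d).round(1).tolist() for d in(-.04,0,.04)])
print(rows([.5255,.1165,p[2]]))
E
```

```text
time_s: 11.05
position: [0.5904, 0.0665, 0.2041]
tcp_rot: [-0.083, 0.997, -0.0, 0.0]
ft_force: [-0.3, -0.6, -1.4]
opening: 0.0078
gripper_force: 108.3
time_s: 11.55
position: [0.5904, 0.0666, 0.2042]
tcp_rot: [-0.087, 0.996, -0.0, 0.0]
ft_force: [0.2, 0.1, -2.6]
opening: 0.0078
gripper_force: 108.3
[0.59042414 0.06667558 0.20416068] -2.968019503725409 [ 0.44  0.62 -0.9   1.67  0.53  1.12  1.13]
196 -; 200 -; 204 (np.int64(276), np.int64(288), 12); 208 (np.int64(272), np.int64(290), 19); 212 (np.int64(270), np.int64(293), 24); 216 (np.int64(270), np.int64(293), 24); 220 (np.int64(270), np.int64(293), 24); 224 (np.int64(270), np.int64(293), 24); 228 (np.int64(270), np.int64(293), 24); 232 (np.int64(270), np.int64(293), 24); 236 (np.int64(270), np.int64(293), 24); 240 (np.int64(270), np.int64(293), 24); 244 (np.int64(270), np.int64(293), 24); 248 (np.int64(270), np.int64(293), 24); 252 (np.int64(270), np.int64(293), 24); 256 (np.int64(271), np.int64(293), 23); 260 (np.int64(271), np.int64(293), 23); 264 (np.int64(271), np.int64(293), 23); 268 (np.int64(271), np.int64(293), 23); 272 (np.
[... 363 characters left out ...]
64(273), np.int64(291), 19); 312 (np.int64(273), np.int64(291), 19); 316 (np.int64(273), np.int64(291), 19); 320 (np.int64(273), np.int64(291), 19); 324 (np.int64(273), np.int64(291), 19); 328 (np.int64(273), np.int64(291), 19); 332 (np.int64(272), np.int64(291), 20); 336 (np.int64(272), np.int64(291), 20); 340 (np.int64(272), np.int64(291), 20); 344 (np.int64(272), np.int64(291), 20); 348 (np.int64(272), np.int64(291), 20); 352 (np.int64(273), np.int64(291), 19); 356 (np.int64(273), np.int64(291), 19); 360 (np.int64(273), np.int64(291), 19); 364 (np.int64(273), np.int64(291), 19); 368 -; 372 -; 376 -; 380 -; 384 -; 388 -; 
[[281.2, 369.0], [281.2, 294.9], [281.1, 206.8]]
[ 1.84  2.01 -0.  ]
```

```bash
python3 -m crank '[{"tx":0.37,"ty":0.4,"tz":0,"wx":0,"wy":0,"wz":0},{"tx":0.37,"ty":0.4,"tz":0,"wx":0,"wy":0,"wz":0},{"tx":0.37,"ty":0.4,"tz":0,"wx":0,"wy":0,"wz":0},{"tx":0.37,"ty":0.4,"tz":0,"wx":0,"wy":0,"wz":0},{"tx":0.36,"ty":0.41,"tz":0,"wx":0,"wy":0,"wz":0}]' >/dev/null
python3 -m crank '[{"tx":0,"ty":0,"tz":0,"wx":0,"wy":0,"wz":0},{"tx":0,"ty":0,"tz":0.3,"wx":0,"wy":0,"wz":0},{"tx":0,"ty":0,"tz":0.5,"wx":0,"wy":0,"wz":0},{"tx":0,"ty":0,"tz":0.2,"wx":0,"wy":0,"wz":0},{"tx":0,"ty":0,"tz":0,"wx":0,"wy":0,"wz":0}]'
python3 - <<'E'
from h import *
p,M,y=pose();print(p,y,rows([.5255,.1165,p[2]]))
b,K,W=snap("scene","s9");t,K2,W2=snap("top","t9")
q=proj(K,W,[.5255,.1165,.117]);print(q)
u,v=q.astype(int)
c=cv2.resize(b[v-45:v+35,u-40:u+40],(560,560),interpolation=2)
f=7
for s in(-1,1):
  for r in(-1,1):
    P=np.array([.5255,.1165,.115]);e=.007
    cs,sn=np.cos(.173),np.sin(.173);P[:2]+=[cs*e*s-sn*e*r,sn*e*s+cs*e*r]
    cv2.circle(c,tuple(int(k) for k in (proj(K,W,P)-[u-40,v-45]+.5)*f),2,(0,255,0),-1)
    P=p-[0,0,.0515];e=.014;P[:2]+=[cs*e*s-sn*e*r,sn*e*s+cs*e*r]
    cv2.circle(c,tuple(int(k) for k in (proj(K,W,P)-[u-40,v-45]+.5)*f),2,(0,255,255),-1)
cv2.imwrite("pics/c9.png",np.clip(c*1.4,0,255).astype(np.uint8)[:,:,::-1])
E
```

```text
time_s: 12.6
position: [0.5248, 0.1156, 0.1723]
tcp_rot: [-0.087, 0.996, -0.0, -0.002]
ft_force: [0.2, -0.4, -2.5]
opening: 0.0078
gripper_force: 108.3
[0.52483418 0.11563239 0.1722559 ] -2.968049605806838 [-0.03  0.02 -0.  ]
[365.9057868  221.28530155]
```

View pics/c9.png

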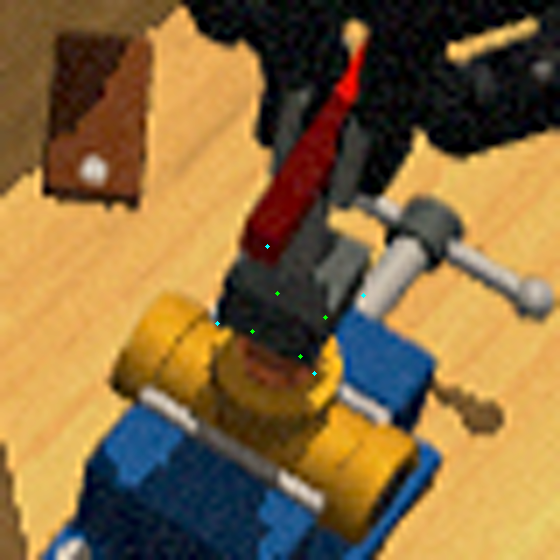

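The final picture shows the socket block centred over the plug, with block corners at (230,325), (318,365) and (365,290) within about 1 camera pixel of prediction. Lowering by feel.

```bash
python3 -m crank '[{"tx":-0.03,"ty":0.02,"tz":0.06,"wx":0,"wy":0,"wz":0},{"tx":0,"ty":0,"tz":0.06,"wx":0,"wy":0,"wz":0},{"tx":0,"ty":0,"tz":0.06,"wx":0,"wy":0,"wz":0},{"tx":0,"ty":0,"tz":0.05,"wx":0,"wy":0,"wz":0},{"tx":0,"ty":0,"tz":0,"wx":0,"wy":0,"wz":0}]'
python3 -c "
from h import *
s=ctrl.read_state();print(s['torque'],s['position'])"
```

```text
time_s: 13.2
position: [0.5262, 0.1171, 0.167]
tcp_rot: [-0.087, 0.996, -0.0, -0.0]
ft_force: [-0.1, -0.3, -2.6]
opening: 0.0079
gripper_force: 108.3
[-0.03660853  0.02197363 -0.00568379] [0.52621736 0.1170516  0.16696122]
```

```bash
python3 -m crank '[{"tx":0,"ty":0,"tz":0.05,"wx":0,"wy":0,"wz":0},{"tx":0,"ty":0,"tz":0.05,"wx":0,"wy":0,"wz":0},{"tx":0,"ty":0,"tz":0,"wx":0,"wy":0,"wz":0},{"tx":0,"ty":0,"tz":0,"wx":0,"wy":0,"wz":0},{"tx":0,"ty":0,"tz":0,"wx":0,"wy":0,"wz":0}]'
python3 -c "
from h import *
s=ctrl.read_state();print(s['torque'],s['position'])"
```

```text
time_s: 13.7
position: [0.5273, 0.1177, 0.1658]
tcp_rot: [-0.087, 0.996, -0.0, 0.001]
ft_force: [-1.6, -1.7, 10.4]
opening: 0.008
gripper_force: 110.2
[-0.34957173  0.66581383 -0.01283025] [0.52727815 0.11770241 0.16576276]
```

```bash
python3 -m crank '[{"tx":0,"ty":0,"tz":-0.1,"wx":0,"wy":0,"wz":0},{"tx":0.03,"ty":-0.02,"tz":0,"wx":0,"wy":0,"wz":0},{"tx":0,"ty":0,"tz":0,"wx":0,"wy":0,"wz":0},{"tx":0,"ty":0,"tz":0,"wx":0,"wy":0,"wz":0},{"tx":0,"ty":0,"tz":0,"wx":0,"wy":0,"wz":0}]'
python3 -m crank '[{"tx":0,"ty":0,"tz":0.05,"wx":0,"wy":0,"wz":0},{"tx":0,"ty":0,"tz":0.05,"wx":0,"wy":0,"wz":0},{"tx":0,"ty":0,"tz":0.03,"wx":0,"wy":0,"wz":0},{"tx":0,"ty":0,"tz":0,"wx":0,"wy":0,"wz":0},{"tx":0,"ty":0,"tz":0,"wx":0,"wy":0,"wz":0}]'
python3 -c "
from h import *
s=ctrl.read_state();print(s['torque'],s['position'])"
```

```text
time_s: 14.2
position: [0.5254, 0.1163, 0.1669]
tcp_rot: [-0.087, 0.996, 0.0, -0.0]
ft_force: [-0.2, -0.2, -1.8]
opening: 0.0076
gripper_force: 108.3
time_s: 14.7
position: [0.5255, 0.1164, 0.1632]
tcp_rot: [-0.087, 0.996, -0.0, -0.0]
ft_force: [-0.9, 0.3, -2.9]
opening: 0.0078
gripper_force: 108.3
[-0.0130278   0.19498842 -0.01199786] [0.52545883 0.11640973 0.16318706]
```

It's in the socket, so continue down.

```bash
python3 -m crank '[{"tx":0,"ty":0,"tz":0.07,"wx":0,"wy":0,"wz":0},{"tx":0,"ty":0,"tz":0.07,"wx":0,"wy":0,"wz":0},{"tx":0,"ty":0,"tz":0.07,"wx":0,"wy":0,"wz":0},{"tx":0,"ty":0,"tz":0.05,"wx":0,"wy":0,"wz":0},{"tx":0,"ty":0,"tz":0,"wx":0,"wy":0,"wz":0}]'
python3 -m crank '[{"tx":0,"ty":0,"tz":0.05,"wx":0,"wy":0,"wz":0},{"tx":0,"ty":0,"tz":0.05,"wx":0,"wy":0,"wz":0},{"tx":0,"ty":0,"tz":0,"wx":0,"wy":0,"wz":0},{"tx":0,"ty":0,"tz":0,"wx":0,"wy":0,"wz":0},{"tx":0,"ty":0,"tz":0,"wx":0,"wy":0,"wz":0}]'
python3 -c "
from h import *
s=ctrl.read_state();print(s['torque'],s['position'])"
```

```text
time_s: 15.2
position: [0.5254, 0.1164, 0.1552]
tcp_rot: [-0.087, 0.996, -0.0, -0.0]
ft_force: [0.6, 0.1, -1.3]
opening: 0.0082
gripper_force: 108.2
time_s: 15.7
position: [0.5256, 0.1164, 0.1525]
tcp_rot: [-0.087, 0.996, -0.0, 0.0]
ft_force: [-1.4, -0.3, 0.0]
opening: 0.0078
gripper_force: 108.6
[-0.06476117  0.30448655 -0.02717253] [0.52559268 0.11641757 0.15254097]
```

Seated at z=.1525. Turning clockwise; the slack plus the guaranteed free turn make the first 0.5 rad safe.

```bash
cat > t.py <<'E'
from h import *
s=ctrl.read_state();print("TZ",s['torque'].round(3),"yaw",round(pose()[2],3),"p",s['position'].round(4),"F",s['ft_force'].round(1),"t",s['time_s'],"j7",s['joint_pos'][6].round(2))
E
python3 -m crank '[{"tx":0,"ty":0,"tz":0,"wx":0,"wy":0,"wz":0.5},{"tx":0,"ty":0,"tz":0,"wx":0,"wy":0,"wz":0.5},{"tx":0,"ty":0,"tz":0,"wx":0,"wy":0,"wz":0.5},{"tx":0,"ty":0,"tz":0,"wx":0,"wy":0,"wz":0.5},{"tx":0,"ty":0,"tz":0,"wx":0,"wy":0,"wz":0}]' >/dev/null; python3 t.py
python3 -m crank '[{"tx":0,"ty":0,"tz":0,"wx":0,"wy":0,"wz":0.5},{"tx":0,"ty":0,"tz":0,"wx":0,"wy":0,"wz":0.5},{"tx":0,"ty":0,"tz":0,"wx":0,"wy":0,"wz":0.3},{"tx":0,"ty":0,"tz":0,"wx":0,"wy":0,"wz":0},{"tx":0,"ty":0,"tz":0,"wx":0,"wy":0,"wz":0}]' >/dev/null; python3 t.py
python3 -m crank '[{"tx":0,"ty":0,"tz":0,"wx":0,"wy":0,"wz":0},{"tx":0,"ty":0,"tz":0,"wx":0,"wy":0,"wz":0},{"tx":0,"ty":0,"tz":0,"wx":0,"wy":0,"wz":0},{"tx":0,"ty":0,"tz":0,"wx":0,"wy":0,"wz":0},{"tx":0,"ty":0,"tz":0,"wx":0,"wy":0,"wz":0}]' >/dev/null; python3 t.py
```

```text
TZ [-0.092  0.487  0.01 ] yaw 3.015 p [0.5254 0.1164 0.1525] F [-1.3  0.2  0.3] t 16.2 j7 0.7
TZ [-0.185  0.585 -0.012] yaw 2.823 p [0.5255 0.1164 0.1525] F [-1.3 -0.7  1.2] t 16.7 j7 0.54
TZ [-0.197  0.678 -0.014] yaw 2.821 p [0.5255 0.1164 0.1525] F [-2.9  0.1  2. ] t 17.2 j7 0.54
```

```bash
python3 -m crank '[{"tx":0,"ty":0,"tz":0,"wx":0,"wy":0,"wz":0.5},{"tx":0,"ty":0,"tz":0,"wx":0,"wy":0,"wz":0.5},{"tx":0,"ty":0,"tz":0,"wx":0,"wy":0,"wz":0.4},{"tx":0,"ty":0,"tz":0,"wx":0,"wy":0,"wz":0},{"tx":0,"ty":0,"tz":0,"wx":0,"wy":0,"wz":0}]' >/dev/null; python3 t.py
```

```text
TZ [-0.125  0.641 -0.02 ] yaw 2.613 p [0.5256 0.1165 0.1525] F [-1.6  0.3  0.9] t 17.7 j7 0.35
```

```bash
python3 -m crank '[{"tx":0,"ty":0,"tz":0,"wx":0,"wy":0,"wz":0.5},{"tx":0,"ty":0,"tz":0,"wx":0,"wy":0,"wz":0.5},{"tx":0,"ty":0,"tz":0,"wx":0,"wy":0,"wz":0.4},{"tx":0,"ty":0,"tz":0,"wx":0,"wy":0,"wz":0},{"tx":0,"ty":0,"tz":0,"wx":0,"wy":0,"wz":0}]' >/dev/null; python3 t.py
```

```text
TZ [0.021 0.531 0.012] yaw 2.403 p [0.5257 0.1167 0.1525] F [-2.1 -0.2  1.4] t 18.2 j7 0.17
```

Run:
```python
from h import *
t0=snap("top","t10")
im,K,W=load("t10")
f=im.astype(int);h=cv2.cvtColor(im,cv2.COLOR_RGB2HSV).astype(int)
m=(((h[...,0]<5)|(h[...,0]>174))&(h[...,1]>150)&(h[...,2]>40)).astype(np.uint8)
n,l,st,c=cv2.connectedComponentsWithStats(m)
print([(st[i].tolist(),c[i].round(1).tolist()) for i in range(1,n) if st[i,4]>8], proj(K,W,[.5255,.1165,.185]))
```

```text
[([300, 171, 3, 6, 10], [300.9, 173.4]), ([260, 213, 9, 25, 71], [263.6, 225.5])] [189.01937551 236.3260268 ]
```

```bash
python3 -m crank '[{"tx":0,"ty":0,"tz":0,"wx":0,"wy":0,"wz":0.5},{"tx":0,"ty":0,"tz":0,"wx":0,"wy":0,"wz":0.5},{"tx":0,"ty":0,"tz":0,"wx":0,"wy":0,"wz":0.4},{"tx":0,"ty":0,"tz":0,"wx":0,"wy":0,"wz":0},{"tx":0,"ty":0,"tz":0,"wx":0,"wy":0,"wz":0}]' >/dev/null; python3 t.py
```

```text
TZ [0.375 0.598 0.143] yaw 2.194 p [0.5256 0.1169 0.1525] F [-3.   1.2  1.1] t 18.75 j7 -0.01
```

Bite starting. Small steps now.

```bash
python3 -m crank '[{"tx":0,"ty":0,"tz":0,"wx":0,"wy":0,"wz":0.2},{"tx":0,"ty":0,"tz":0,"wx":0,"wy":0,"wz":0},{"tx":0,"ty":0,"tz":0,"wx":0,"wy":0,"wz":0},{"tx":0,"ty":0,"tz":0,"wx":0,"wy":0,"wz":0},{"tx":0,"ty":0,"tz":0,"wx":0,"wy":0,"wz":0}]' >/dev/null; python3 t.py
python3 -m crank '[{"tx":0,"ty":0,"tz":0,"wx":0,"wy":0,"wz":0.2},{"tx":0,"ty":0,"tz":0,"wx":0,"wy":0,"wz":0},{"tx":0,"ty":0,"tz":0,"wx":0,"wy":0,"wz":0},{"tx":0,"ty":0,"tz":0,"wx":0,"wy":0,"wz":0},{"tx":0,"ty":0,"tz":0,"wx":0,"wy":0,"wz":0}]' >/dev/null; python3 t.py
```

```text
TZ [0.562 0.659 0.227] yaw 2.161 p [0.5256 0.1167 0.1525] F [-1.5  1.8  0.1] t 19.25 j7 -0.04
TZ [0.658 0.667 0.17 ] yaw 2.131 p [0.5256 0.1165 0.1525] F [-1.9  2.1  0.7] t 19.75 j7 -0.06
```

```bash
python3 -m crank '[{"tx":0,"ty":0,"tz":0,"wx":0,"wy":0,"wz":0.2},{"tx":0,"ty":0,"tz":0,"wx":0,"wy":0,"wz":0},{"tx":0,"ty":0,"tz":0,"wx":0,"wy":0,"wz":0},{"tx":0,"ty":0,"tz":0,"wx":0,"wy":0,"wz":0},{"tx":0,"ty":0,"tz":0,"wx":0,"wy":0,"wz":0}]' >/dev/null; python3 t.py
python3 -m crank '[{"tx":0,"ty":0,"tz":0,"wx":0,"wy":0,"wz":0.2},{"tx":0,"ty":0,"tz":0,"wx":0,"wy":0,"wz":0},{"tx":0,"ty":0,"tz":0,"wx":0,"wy":0,"wz":0},{"tx":0,"ty":0,"tz":0,"wx":0,"wy":0,"wz":0},{"tx":0,"ty":0,"tz":0,"wx":0,"wy":0,"wz":0}]' >/dev/null; python3 t.py
python3 -m crank '[{"tx":0,"ty":0,"tz":0,"wx":0,"wy":0,"wz":0.2},{"tx":0,"ty":0,"tz":0,"wx":0,"wy":0,"wz":0},{"tx":0,"ty":0,"tz":0,"wx":0,"wy":0,"wz":0},{"tx":0,"ty":0,"tz":0,"wx":0,"wy":0,"wz":0},{"tx":0,"ty":0,"tz":0,"wx":0,"wy":0,"wz":0}]' >/dev/null; python3 t.py
```

```text
TZ [0.759 0.613 0.262] yaw 2.101 p [0.5256 0.1165 0.1525] F [-1.8  3.   1.1] t 20.25 j7 -0.09
TZ [0.739 0.597 0.22 ] yaw 2.071 p [0.5256 0.1165 0.1525] F [-1.9  1.8  1.1] t 20.75 j7 -0.12
TZ [0.757 0.578 0.226] yaw 2.041 p [0.5256 0.1164 0.1525] F [-3.6  2.4  1.1] t 21.25 j7 -0.14
```

```bash
cat > avg.py <<'E'
from h import *
L=[]
for i in range(12):
    ctrl.get_image("top");s=ctrl.read_state();L.append(np.r_[s['torque'],s['ft_force'],s['tau'][6]])
L=np.array(L);print(L.mean(0).round(3),L.std(0).round(3),s['time_s'],round(pose()[2],3))
E
python3 avg.py
```

```text
[ 0.77   0.591  0.225 -2.244  2.659  1.194 -0.221] [0.034 0.031 0.03  0.538 0.549 0.437 0.   ] 21.85 2.041
```

Joint-7 torque is noise-free (-0.221) and agrees with the averaged sensor, so I'll use it as the gauge.

```bash
echo 'print("tau7",s["tau"][6].round(4))' >> t.py
python3 -m crank '[{"tx":0,"ty":0,"tz":0,"wx":0,"wy":0,"wz":0.2},{"tx":0,"ty":0,"tz":0,"wx":0,"wy":0,"wz":0},{"tx":0,"ty":0,"tz":0,"wx":0,"wy":0,"wz":0},{"tx":0,"ty":0,"tz":0,"wx":0,"wy":0,"wz":0},{"tx":0,"ty":0,"tz":0,"wx":0,"wy":0,"wz":0}]' >/dev/null; python3 t.py
python3 -m crank '[{"tx":0,"ty":0,"tz":0,"wx":0,"wy":0,"wz":0.2},{"tx":0,"ty":0,"tz":0,"wx":0,"wy":0,"wz":0},{"tx":0,"ty":0,"tz":0,"wx":0,"wy":0,"wz":0},{"tx":0,"ty":0,"tz":0,"wx":0,"wy":0,"wz":0},{"tx":0,"ty":0,"tz":0,"wx":0,"wy":0,"wz":0}]' >/dev/null; python3 t.py
```

```text
TZ [0.738 0.534 0.267] yaw 2.011 p [0.5256 0.1164 0.1525] F [-1.9  2.6  0.8] t 22.35 j7 -0.17
tau7 -0.2278
TZ [0.798 0.579 0.22 ] yaw 1.981 p [0.5256 0.1164 0.1525] F [-2.   2.9  1. ] t 22.85 j7 -0.2
tau7 -0.238
```

The slope matches 0.35 N·m/rad, so the plug is turning. About 0.2 rad more brings it to ≈0.31.

```bash
python3 -m crank '[{"tx":0,"ty":0,"tz":0,"wx":0,"wy":0,"wz":0.2},{"tx":0,"ty":0,"tz":0,"wx":0,"wy":0,"wz":0.2},{"tx":0,"ty":0,"tz":0,"wx":0,"wy":0,"wz":0.2},{"tx":0,"ty":0,"tz":0,"wx":0,"wy":0,"wz":0},{"tx":0,"ty":0,"tz":0,"wx":0,"wy":0,"wz":0}]' >/dev/null; python3 t.py
python3 -m crank '[{"tx":0,"ty":0,"tz":0,"wx":0,"wy":0,"wz":0.2},{"tx":0,"ty":0,"tz":0,"wx":0,"wy":0,"wz":0.2},{"tx":0,"ty":0,"tz":0,"wx":0,"wy":0,"wz":0.1},{"tx":0,"ty":0,"tz":0,"wx":0,"wy":0,"wz":0},{"tx":0,"ty":0,"tz":0,"wx":0,"wy":0,"wz":0}]' >/dev/null; python3 t.py
```

```text
TZ [0.737 0.517 0.214] yaw 1.891 p [0.5256 0.1165 0.1525] F [-2.5  2.5  0.6] t 23.35 j7 -0.27
tau7 -0.2942
TZ [0.625 0.467 0.332] yaw 1.816 p [0.5256 0.1164 0.1525] F [-1.9  3.3  1.9] t 23.85 j7 -0.34
tau7 -0.325
```

```bash
python3 avg.py
```

```text
[ 0.697  0.475  0.306 -1.736  2.419  1.451 -0.306] [0.033 0.025 0.034 0.569 0.54  0.43  0.001] 24.45 1.816
```

0.306 N·m settled, which is snug. Now back off within the slack, press down to confirm seating, and release.

```bash
python3 -m crank '[{"tx":0,"ty":0,"tz":0,"wx":0,"wy":0,"wz":-0.4},{"tx":0,"ty":0,"tz":0,"wx":0,"wy":0,"wz":-0.4},{"tx":0,"ty":0,"tz":0.05,"wx":0,"wy":0,"wz":0},{"tx":0,"ty":0,"tz":0,"wx":0,"wy":0,"wz":0},{"tx":0,"ty":0,"tz":0,"wx":0,"wy":0,"wz":0}]' >/dev/null; python3 t.py
```

```text
TZ [0.416 0.97  0.061] yaw 1.934 p [0.5264 0.1166 0.1522] F [-3.9  2.5 11.3] t 24.95 j7 -0.24
tau7 -0.0422
```

```bash
python3 -m crank '[{"tx":0,"ty":0,"tz":-0.04,"wx":0,"wy":0,"wz":0},{"tx":0,"ty":0,"tz":0,"wx":0,"wy":0,"wz":0},{"tx":0,"ty":0,"tz":0,"wx":0,"wy":0,"wz":0},{"tx":0,"ty":0,"tz":0,"wx":0,"wy":0,"wz":0},{"tx":0,"ty":0,"tz":0,"wx":0,"wy":0,"wz":0}]' >/dev/null
python3 -m crank '[{"tx":0,"ty":0,"tz":0,"wx":0,"wy":0,"wz":0},{"tx":0,"ty":0,"tz":0,"wx":0,"wy":0,"wz":0},{"tx":0,"ty":0,"tz":0,"wx":0,"wy":0,"wz":0},{"tx":0,"ty":0,"tz":0,"wx":0,"wy":0,"wz":0},{"tx":0,"ty":0,"tz":0,"wx":0,"wy":0,"wz":0}]' 0.5 40
python3 -m crank '[{"tx":0,"ty":0,"tz":-0.1,"wx":0,"wy":0,"wz":0},{"tx":0,"ty":0,"tz":-0.3,"wx":0,"wy":0,"wz":0},{"tx":0,"ty":0,"tz":-0.4,"wx":0,"wy":0,"wz":0},{"tx":0,"ty":0,"tz":-0.4,"wx":0,"wy":0,"wz":0},{"tx":0,"ty":0,"tz":-0.4,"wx":0,"wy":0,"wz":0}]'
```

```text
time_s: 25.95
position: [0.5256, 0.1162, 0.1521]
tcp_rot: [0.567, 0.824, -0.0, 0.0]
ft_force: [0.3, 1.0, -0.1]
opening: 0.0423
gripper_force: 0.0
time_s: 26.45
position: [0.5259, 0.1166, 0.2018]
tcp_rot: [0.567, 0.824, 0.0, 0.0]
ft_force: [-0.1, -0.3, 0.1]
opening: 0.0426
gripper_force: 0.0
```

```bash
python3 -m crank '[{"tx":0,"ty":0,"tz":-1,"wx":0,"wy":0,"wz":0},{"tx":0,"ty":0,"tz":-1,"wx":0,"wy":0,"wz":0},{"tx":0,"ty":0,"tz":-1,"wx":0,"wy":0,"wz":0},{"tx":0,"ty":0,"tz":-1,"wx":0,"wy":0,"wz":0},{"tx":0,"ty":0,"tz":-0.5,"wx":0,"wy":0,"wz":0}]' >/dev/null
python3 -m crank '[{"tx":-0.5,"ty":0,"tz":0,"wx":0,"wy":0,"wz":0},{"tx":-0.5,"ty":0,"tz":0,"wx":0,"wy":0,"wz":0},{"tx":-0.5,"ty":0,"tz":0,"wx":0,"wy":0,"wz":0},{"tx":0,"ty":0,"tz":0,"wx":0,"wy":0,"wz":0},{"tx":0,"ty":0,"tz":0,"wx":0,"wy":0,"wz":0}]'
python3 - <<'E'
from h import *
for n in("wrist","scene"):
    im,K,W=snap(n,n+"E");h=cv2.cvtColor(im,cv2.COLOR_RGB2HSV).astype(int)
    m=(((h[...,0]<8)|(h[...,0]>172))&(h[...,1]>140)&(h[...,2]>40)).astype(np.uint8)
    c,l,st,ce=cv2.connectedComponentsWithStats(m)
    exp=proj(K,W,[.5255,.1165,.191]);print(n,"expect",exp.round(1))
    for i in range(1,c):
        if st[i,4]<25: continue
        q=np.argwhere(l==i)[:,::-1].astype(np.float32);r=cv2.minAreaRect(q);b=cv2.boxPoints(r)
        w=np.array([onz(K,W,u,v,.191) for u,v in b]);e=[np.linalg.norm(w[1]-w[0]),np.linalg.norm(w[2]-w[1])]
        print(st[i].tolist(),np.round(r[0],1),w.mean(0).round(4),np.round(e,4))
E
```

```text
time_s: 27.45
position: [0.5414, 0.0737, 0.3342]
tcp_rot: [0.568, 0.823, -0.0, -0.001]
ft_force: [0.3, -0.2, 0.5]
opening: 0.0428
gripper_force: 0.0
wrist expect [282.1 150.2]
[277, 107, 11, 84, 804] [281.8 148.5] [0.5252 0.1165 0.191 ] [0.0089 0.0783]
[255, 235, 37, 7, 160] [273.  237.8] [0.5487 0.0291 0.191 ] [0.0048 0.0378]
scene expect [371.8 198.8]
[349, 191, 46, 20, 320] [371.2 200.4] [0.5289 0.1174 0.191 ] [0.0172 0.0793]
[226, 198, 6, 32, 81] [228.2 213.5] [ 0.7108 -0.0452  0.191 ] [0.062 0.006]
[289, 198, 14, 23, 84] [295.4 208.4] [0.6274 0.0323 0.191 ] [0.0481 0.0066]
```

```bash
python3 -c "
from station import ctrl
print(ctrl.sign_off())"
```

```text
the job is handed in; nothing more can be done
None
```

Job handed in: the plug is tightened to about 0.31 N·m (snug), the red T-key is upright, fully down and released, the robot is clear, and I moved nothing else, though the blank, file, tag and cup weren't re-measured.

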